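Empty a tin of candle-wax lumps into the tray

TASK

The tall open tin holds six lumps of old candle wax that are wanted in the tray: lay the tin down on its side inside the tray and let go of it, then take hold of it again, raise its closed end and tip it until all six lumps are in the tray. Then stand the empty tin upright, mouth up, in the middle of the cork mat, never letting it drop, and leave the finished candles and the phone as they are.

Things in the scene. Friction and masses are not known exactly. Their poses are not given: they have to be found in the camera images.
- tin: The tall open-topped round steel tin with ribs round its middle, the only one holding wax lumps: outer diameter 68 mm, height 100 mm, wall 3 mm, bottom 4 mm thick, about 90 g empty. Starts upright. Origin: centre of its underside; its z axis runs along the tin from the closed bottom to the mouth.
- tin_mouth (a point): Centre of the tin's mouth, on its axis 100 mm from the underside.
- tray: Fixed shallow steel tray, 210 mm by 330 mm outside and 35 mm high, walls and floor 5 mm thick. Origin: centre of its underside, on the table; x across the short side, y along the long side, z up. It lies between the tin and the cork mat.
- mat: Fixed square cork mat, 140 mm by 140 mm, 6 mm thick. Origin: centre of its underside, on the table; x and y along its sides.
- candle_a: Bystander: finished tin candle, closed with wax and with a card cross on top, diameter 84 mm, height 60 mm (78 mm with the card). Origin: centre of its underside.
- candle_b: Bystander: finished tin candle like the other but larger, diameter 100 mm, height 70 mm (88 mm with the card). Origin: centre of its underside.
- phone: Bystander: phone lying flat, 75 mm by 155 mm, 9 mm thick. Origin: centre of its underside.
- lump0: One of six like lumps of old candle wax, 22 x 26 x 18 mm (x, y, z), about 11 g, starting in the tin. Origin: centre of its 22 x 26 mm underside.
- lump1: One of six like lumps of old candle wax, 22 x 26 x 18 mm (x, y, z), about 11 g, starting in the tin. Origin: centre of its 22 x 26 mm underside.
- lump2: One of six like lumps of old candle wax, 22 x 26 x 18 mm (x, y, z), about 11 g, starting in the tin. Origin: centre of its 22 x 26 mm underside.
- lump3: One of six like lumps of old candle wax, 22 x 26 x 18 mm (x, y, z), about 11 g, starting in the tin. Origin: centre of its 22 x 26 mm underside.
- lump4: One of six like lumps of old candle wax, 22 x 26 x 18 mm (x, y, z), about 11 g, starting in the tin. Origin: centre of its 22 x 26 mm underside.
- lump5: One of six like lumps of old candle wax, 22 x 26 x 18 mm (x, y, z), about 11 g, starting in the tin. Origin: centre of its 22 x 26 mm underside.
There are look-alikes about, which are no part of the job. Leave any pink or red look-alike of the tin alone.

How it is judged:
By the outcome, as a careful person would: the job done as asked, in the order asked, and still so for the second after the job is handed in, with the robot touching nothing.
It also fails if it takes over 69 s, if anything falls off the work surface, if the arm or the gripper's body presses on something with over 40 N, if the wrist force passes 120 N, or if a joint passes its speed limit or range.

ROBOT

A 6-joint arm with a two-finger parallel gripper is mounted at the origin on the work surface. World frame = base frame: x ahead of the robot, y to its left, z up, the work surface at z = 0. Lengths are in mm, angles in degrees, forces in N, time in s.
With the tool pointing down it reaches from about 325 to 875 mm from the base axis. Payload 4.4 kg.
Tool frame: the origin (TCP) lies on the centre line of the jaws, within the pads' length; the fingertips stand 8 mm ahead of it and the grasp point (between the pads) lies 11 mm behind it; z points along the fingers, y is the line along which they close (so a half turn about z gives the same grasp; the last joint's range is limited). The gripper opens to 85 mm and grips with 20 to 120 N. Pads are 22 mm wide; open, the fingers measure 114 mm over their backs; the gripper's body (76 mm by 85 mm) begins 54 mm behind the grasp point. The pads swing forward as they close: fully open they stand 13 mm farther back than shut.
Start: joints at [-80.014, 11.837, 88.321, -0, 79.842, -8.623], TCP at [183.481, -544.942, 239.282] pointing down, gripper open.
Joint ranges: [-156.59, 156.59], [-49.26, 127.26], [12.9, 141.05], [-63.56, 243.56], [4.71, 150.69], [-161.64, 161.64]. Speed limits (degrees/s): [159.86, 159.86, 180, 180, 180, 180].

INTERFACE

Orientations are given as [roll, pitch, yaw] about the fixed x, y, z axes, in that order (R = Rz(yaw) Ry(pitch) Rx(roll)).
In Python, from station import r, viewer, workorder, read_clock, read_joint_pos, read_joint_vel, read_tau, read_ee_pos, read_eef_rot, read_contact_force, read_ft_torque, read_opening, read_grip_force gives the robot as it stands. Calls block until the motion is done:
- r.move_pose(position, orientation): joint-space move of the TCP to a pose.
- r.move_linear(position, orientation=None, speed=150, f_stop=None): straight line of the TCP; orientation=None keeps the orientation; speed is the mean speed in mm/s. With f_stop (N) it stops when the force on the tool has changed by that much, and returns True; else False.
- r.move_joints(angles): joint-space move.
- r.grip(opening, grasp_force=None): finger opening in mm; grasp_force is the grip in N (None keeps the last); returns when the fingers have stopped.
- r.dwell(seconds).
- r.solve_ik(position, orientation): joint angles nearest the present ones, or None.
- viewer.snapshot(name): name is "scene" or "side" or "wrist"; returns (picture, depth): 420x560x3 uint8, red, green, blue; 420x560 float32, mm along the optical axis (not along the pixel's ray), 0 where there is no reading.
- viewer.camera_info(name): a dict with "fx", "fy", "cx", "cy" (pixels), "origin" and "rotation" of the camera in the world. Camera axes: x right, y down, z forward; pixel columns grow to the right and rows downward; lengths in mm; the calibration is good to about 2 mm. A picture is of the moment at which its call begins: read the wrist's pose just before it. camera_info takes no time and is no camera call; for the wrist camera it gives the pose at the moment of the call.
A pose or a line that the arm cannot do raises r.Unreachable and nothing moves.
- workorder.job_done(): hands the job in; it is judged then, once.
Readings, each from a call of its own:
- read_clock(): time.
- read_joint_pos(): joint angles.
- read_joint_vel(): joint speeds.
- read_tau(): joint torques, N m.
- read_ee_pos(): TCP position.
- read_eef_rot(): TCP orientation.
- read_contact_force(): force on the tool from outside, world axes, zero at the start.
- read_ft_torque(): the same for the moment, N m.
- read_opening(): finger opening in mm.
- read_grip_force(): force on a finger pad.
Only numpy, scipy, OpenCV 4.12 (cv2) and the standard library are available. Lean on these libraries where they do the work, as an engineer would, in place of code of your own. Each camera call takes 0.05 s, during which the arm holds its last target. There are 200 camera calls.

## Working session

There is one attempt and no reset: what is moved stays moved. The work goes in short steps, each a Python script; the robot and the scene stay as the last script left them, time stands still between calls to the robot, and variables do not carry over. Pictures are saved under pics/ and viewed, at most 10 in all, crops included, and the job is handed in when it is done.

```bash
ls; mkdir -p pics
cat > h.py <<'E'
import numpy as np, cv2
from station import *
def snap(n,f=None):
    i=viewer.camera_info(n); im,d=viewer.snapshot(n)
    if f: cv2.imwrite(f'pics/{f}.png',im[:,:,::-1])
    return im,d,i
def cloud(d,i):
    v,u=np.mgrid[:d.shape[0],:d.shape[1]]
    p=np.stack([(u-i['cx'])/i['fx']*d,(v-i['cy'])/i['fy']*d,d],-1)
    w=p@np.array(i['rotation']).T+np.array(i['origin']); w[d<=0]=np.nan
    return w
E
python3 - <<'E'
from h import *
for n in('scene','side'):
    im,d,i=snap(n,n+'0'); np.savez(f'{n}0.npz',w=cloud(d,i),im=im); print(n,i['origin'],i['fx'])
a=cv2.imread('pics/scene0.png');b=cv2.imread('pics/side0.png')
cv2.imwrite('pics/both.png',cv2.resize(np.vstack([a,b]),(400,600)))
print(read_clock())
E
```

```text
picsTraceback (most recent call last):
  File "<stdin>", line 3, in <module>
  File "h.py", line 10, in cloud
    w=p@np.array(i['rotation']).T+np.array(i['origin']); w[d<=0]=np.nan
      ~~~~~~~~~~~~~~~~~~~~~~~~~~~^~~~~~~~~~~~~~~~~~~~~~
ValueError: operands could not be broadcast together with shapes (420,560) (3,)
```

View pics/scene0.png

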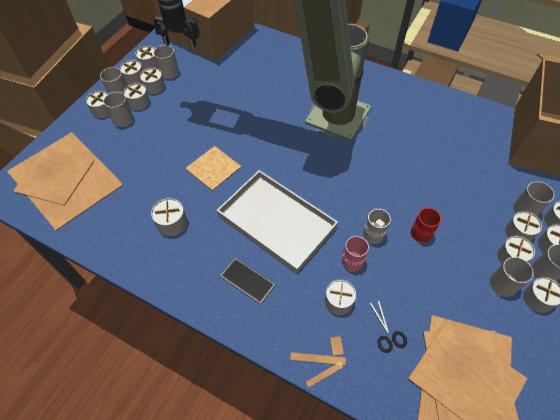

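The scene shows the tin with wax lumps at (377,224). Look-alikes are the pink tin (355,254), the red tin (427,225), and grey empty tins at (117,110), (165,62), (112,80), (513,278) and (538,198). The tray is at (278,220), the mat (213,167), the candles (168,217) and (341,297), and the phone (247,281). I choose (377,224): it is steel, not pink or red, and holds wax.

```bash
python3 - <<'E'
s=open('h.py').read()
s=s.replace("import numpy as np, cv2","import numpy as np, cv2\nfrom scipy.spatial.transform import Rotation as Ro")
s=s.replace("np.array(i['rotation']).T","rot(i).T").replace("def cloud","def rot(i):\n    a=np.array(i['rotation'],float)\n    return a if a.ndim==2 else Ro.from_euler('xyz',a,degrees=True).as_matrix()\ndef cloud")
open('h.py','w').write(s)
E
python3 - <<'E'
from h import *
for n in('scene','side'):
    im,d,i=snap(n,n+'0'); w=cloud(d,i); np.savez(f'{n}0.npz',w=w,im=im); print(n,i)
    if n=='scene':
        for u,v in [(377,224),(355,254),(427,225),(278,220),(262,174),(336,222),(296,268),(219,212),(213,167),(168,217),(341,297),(247,281),(214,147),(241,166),(213,187),(187,166)]: print(u,v,w[v,u].round())
print(read_clock())
a=cv2.imread('pics/scene0.png')[190:310,310:470];cv2.imwrite('pics/crop.png',cv2.resize(a,None,fx=4,fy=4,interpolation=2))
E
```

```text
scene {'fx': 446.8045218783298, 'fy': 446.8045218783298, 'cx': 276.599631635643, 'cy': 216.3069101059147, 'origin': array([1181.97210748,  400.4392683 , 1244.45225147]), 'rotation': array([-148.01415585,    0.86327238,  118.60001966])}
377 224 [415. 316.  53.]
355 254 [516. 293.   2.]
427 225 [380. 451. 101.]
278 220 [523.  25.   7.]
262 174 [ 404. -101.   38.]
336 222 [456. 198.  32.]
296 268 [660. 161.  35.]
219 212 [ 601. -148.   37.]
213 167 [ 437. -282.    5.]
168 217 [ 705. -266.   64.]
341 297 [689. 317.  57.]
247 281 [756.  46.   9.]
214 147 [ 356. -330.    3.]
241 166 [ 381. -202.   -4.]
213 187 [ 510. -234.    6.]
187 166 [ 472. -370.   -2.]
side {'fx': 428.6092403933375, 'fy': 428.6092403933375, 'cx': 279.722820594013, 'cy': 214.00105224827877, 'origin': array([217.2038429 , 721.77314179, 804.59502618]), 'rotation': array([-135.13389047,    0.40774031, -153.73648259])}
0.15
```

View pics/crop.png

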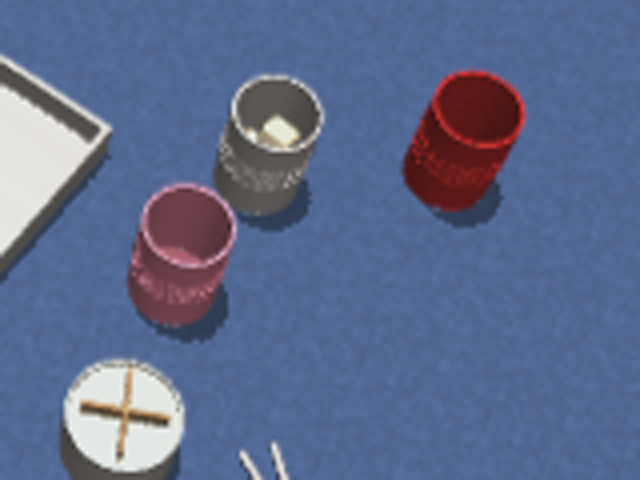

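View pics/side0.png

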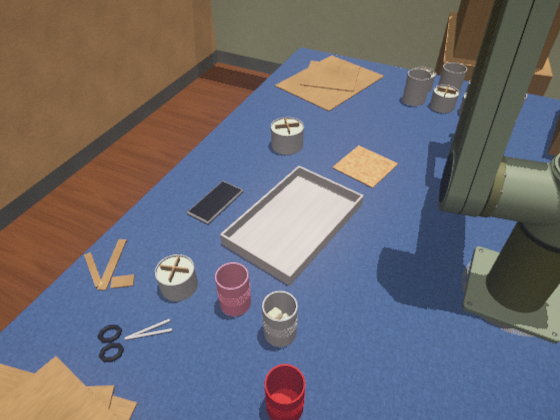

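The crop confirms that the steel tin at (377,224), side view (280,318), holds wax. The pink tin stands close beside it at (355,254). Next I fit the geometry.

Run:
```python
from h import *
from scipy.optimize import least_squares
def fit(pts,r,c0):
    f=lambda c:np.hypot(pts[:,0]-c[0],pts[:,1]-c[1])-r
    s=least_squares(f,c0,loss='soft_l1',f_scale=2); return s.x.round(1),np.median(abs(s.fun)).round(1),len(pts)
for n in('scene','side'):
    z=np.load(n+'0.npz');w=z['w'];im=z['im'].astype(int);X=w.reshape(-1,3);C=im.reshape(-1,3)
    def sel(x,y,R,z0,z1): return X[(np.hypot(X[:,0]-x,X[:,1]-y)<R)&(X[:,2]>z0)&(X[:,2]<z1)]
    print(n,'tableZ',np.nanmedian(sel(600,-150,400,-15,15)[:,2]).round(1))
    for nm,x,y in (('tin',425,325),('pink',500,290),('red',400,450)):
        s=sel(x,y,60,93,112)
        red=(C[:,0]-C[:,2]>25)&(C[:,0]-C[:,1]>25)
        if nm=='pink': s=X[red&(np.hypot(X[:,0]-x,X[:,1]-y)<80)&(X[:,2]>93)]
        if nm=='tin': s=X[~red&(np.hypot(X[:,0]-x,X[:,1]-y)<60)&(X[:,2]>93)&(X[:,2]<112)]
        if nm=='red': s=X[red&(np.hypot(X[:,0]-x,X[:,1]-y)<80)&(X[:,2]>93)]
        m=np.nanmedian(s,0) if len(s) else 0
        print(nm,fit(s,32.5,m[:2]),m)
    ca=sel(690,-266,90,50,66); cb=sel(680,320,90,45,66)
    for nm,s in(('c1',ca),('c2',cb)): print(nm,(s.max(0)+s.min(0))[:2]/2,np.ptp(s[:,:2],axis=0)) if len(s) else 0
    # tray: height>25 ; mat by colour
    t=sel(530,25,260,28,42)
    t=t[(np.hypot(t[:,0]-425,t[:,1]-325)>60)]
    t=t[abs(t[:,1]-25)<185]
    print('tray',cv2.minAreaRect(t[:,:2].astype(np.float32)))
    fl=(C.min(1)>120)&(X[:,2]<20)&(np.hypot(X[:,0]-530,X[:,1]-25)<230)
    print('floor',cv2.minAreaRect(X[fl][:,:2].astype(np.float32)),np.nanmedian(X[fl],0))
    m=X[(C[:,0]-C[:,2]>50)&(np.hypot(X[:,0]-435,X[:,1]+282)<110)&(X[:,2]<20)]
    print('mat',cv2.minAreaRect(m[:,:2].astype(np.float32)),np.median(m,0),m.mean(0))
    p=X[(C.max(1)<50)&(np.hypot(X[:,0]-756,X[:,1]-46)<95)&(X[:,2]>-5)&(X[:,2]<20)]
    print('phone',p.mean(0))
```

```text
scene tableZ 0.8
tin (array([423.8, 316.8]), np.float64(0.9), 110) [421.66517517 318.24726205  97.98808087]
pink (array([543.5, 295.8]), np.float64(0.9), 85) [558.62169605 293.82237944  97.51204283]
red (array([350., 448.]), np.float64(1.2), 92) [366.00866909 450.65262812  98.05630378]
c1 [ 693.56458193 -278.56872067] [101.49753638 101.84420829]
c2 [681.70271888 312.01972967] [85.66858256 83.46849478]
tray ((526.2444458007812, 20.321670532226562), (332.7889404296875, 214.799560546875), 79.29620361328125)
floor ((572.7592163085938, -6.456024169921875), (340.3302001953125, 360.83917236328125), 78.86479949951172) [523.00357882  25.31053221   4.96934161]
mat ((436.3624267578125, -282.34307861328125), (142.6175079345703, 144.5292205810547), 75.98519897460938) [ 439.16648929 -280.64255886    6.00788697] [ 438.82633834 -281.04553759    6.04363877]
phone [nan nan nan]
side tableZ 0.6
tin (array([423.1, 318.1]), np.float64(0.8), 270) [421.50802204 321.05380471  98.62073075]
pink (array([542.2, 297.5]), np.float64(0.7), 214) [539.62897484 300.01370232  98.63485492]
red (array([348.7, 449.3]), np.float64(0.7), 273) [354.34046853 444.3041943   99.25054422]
c1 [ 691.02889381 -276.9918516 ] [ 99.83412236 103.97185887]
c2 [681.03591972 313.16190056] [83.76023925 84.73692816]
tray ((527.617919921875, 20.910842895507812), (335.3362121582031, 213.6685028076172), 79.15758514404297)
floor ((583.2406005859375, 23.883453369140625), (442.55859375, 340.5117492675781), 86.20491027832031) [532.75325854  26.87846406   4.90181044]
mat ((438.77996826171875, -287.221435546875), (152.70274353027344, 144.6260986328125), 75.33605194091797) [ 435.94522078 -278.08943801    5.71193603] [ 436.86392009 -279.39729025    5.67724733]
phone [nan nan nan]<stdin>:30: RuntimeWarning: Mean of empty slice.
  ret = um.true_divide(
```

```bash
cat >> h.py <<'E'
TIN=np.array([423.5,317.5]);TRAY=np.array([527.,20.5]);MAT=np.array([438.,-280.]);OFF=15.
def pose(P,yaw,th,s=1):
    "P: point on tin axis between pads; yaw: heading of mouth when lying; th: tool tilt from down towards yaw; s: closing sign"
    a=np.array([np.cos(np.radians(yaw)),np.sin(np.radians(yaw)),0]);t=np.radians(th)
    z=np.sin(t)*a-np.cos(t)*np.array([0,0,1]); y=s*np.cross([0,0,1],a); x=np.cross(y,z)
    return (np.array(P,float)+OFF*z), Ro.from_matrix(np.stack([x,y,z],1)).as_euler('xyz',degrees=True)
def ik(*a):
    q=r.solve_ik(*map(list,pose(*a))); return None if q is None else np.round(q,0)
E
python3 - <<'E'
from h import *
np.set_printoptions(suppress=True)
def scan(n,P,ths,yaws):
    print(n)
    for th in ths:
        for s in (1,-1):
            print(th,s,[y for y in yaws if ik(P,y,th,s) is not None])
Y=range(-180,180,30)
scan('grasp',[*TIN,55],(45,60,75,85),Y)
scan('lay',[*TRAY,42],(-45,-30,-15,0,15),Y)
scan('pour',[*TRAY,140],(-30,-60,-90,-110),Y)
scan('mat',[*MAT,63],(45,60,75,85,95),Y)
print(read_clock())
E
```

```text
grasp
45 1 [-180, -150, -120, -90, -60, -30, 30, 60, 90, 120, 150]
45 -1 [-180, -150, -120, -90, -60, -30, 30, 60, 90, 120, 150]
60 1 [-180, -150, -120, -90, -60, 30, 60, 90, 120, 150]
60 -1 [-180, -150, -120, -90, -60, 30, 60, 90, 120, 150]
75 1 [-180, -150, -120, -90, -60, 0, 30, 60, 90, 120, 150]
75 -1 [-180, -150, -120, -90, -60, 0, 30, 60, 90, 120, 150]
85 1 [-180, -150, -120, -90, 0, 30, 60, 90, 120, 150]
85 -1 [-180, -150, -120, -90, 0, 30, 60, 90, 120, 150]
lay
-45 1 [-180, -150, -120, -90, -60, -30, 0, 30, 60, 90]
-45 -1 [-180, -150, -120, -90, -60, -30, 0, 30, 60, 90]
-30 1 [-180, -150, -120, -90, -60, -30, 0, 30, 60, 90, 150]
-30 -1 [-180, -120, -90, -60, -30, 0, 30, 60, 90, 120, 150]
-15 1 [-180, -150, -120, -90, -60, -30, 0, 30, 60, 150]
-15 -1 [-180, -150, -90, -60, -30, 0, 30, 60, 90, 120, 150]
0 1 [-180, -150, -120, -90, -60, -30, 0, 30, 60, 120, 150]
0 -1 [-180, -150, -120, -60, -30, 0, 30, 60, 90, 120, 150]
15 1 [-180, -150, -120, -90, -60, -30, 0, 30, 90, 120, 150]
15 -1 [-180, -150, -120, -30, 0, 30, 60, 90, 120, 150]
pour
-30 1 [-180, -150, -120, -90, -60, -30, 0
[... 363 characters left out ...]
 -60, 150]
mat
45 1 [-180, -150, -120, -30, 0, 30, 60, 90, 120, 150]
45 -1 [-180, -150, -120, -30, 0, 30, 60, 90, 120, 150]
60 1 [-180, -150, -120, -60, -30, 0, 30, 60, 90, 120, 150]
60 -1 [-180, -150, -120, -60, -30, 0, 30, 60, 90, 120, 150]
75 1 [-180, -150, -60, -30, 0, 30, 60, 90, 120, 150]
75 -1 [-180, -150, -60, -30, 0, 30, 60, 90, 120, 150]
85 1 [-180, -150, -60, -30, 0, 30, 60, 90, 120, 150]
85 -1 [-180, -150, -60, -30, 0, 30, 60, 90, 120, 150]
95 1 [-180, -150, -60, -30, 0, 30, 60, 90, 120, 150]
95 -1 [-180, -150, -60, -30, 0, 30, 60, 90, 120, 150]
0.15<stdin>:7: UserWarning: Gimbal lock detected. Setting third angle to zero since it is not possible to uniquely determine all angles.
```

```bash
python3 -W ignore - <<'E'
from h import *
np.set_printoptions(suppress=True)
for y in (0,15,30,45):
  for s in (1,-1): print('grasp',y,s,ik([*TIN,55],y,75,s),'pre',ik(np.array([*TIN,55])-140*np.array([np.cos(np.radians(y))*.966,np.sin(np.radians(y))*.966,-.26]),y,75,s))
for y in (-100,-70,-40,0,40,80):
  for s in (1,-1):
    print('tray',y,s,[ik([*TRAY,z],y,t,s) for z,t in((170,75),(170,30),(42,-15),(150,-15),(150,-60),(150,-95))])
for y in(-60,-45,-30,-15):
  for s in (1,-1): print('mat',y,s,ik([*MAT,63],y,75,s),ik([*MAT,150],y,75,s))
E
```

```text
grasp 0 1 [ 52.  39. 125. 237.  65.  76.] pre None
grasp 0 -1 [  52.   39.  125.  237.   65. -104.] pre None
grasp 15 1 [ 41.  38. 132. 207.  66.  85.] pre None
grasp 15 -1 [ 41.  38. 132. 207.  66. -95.] pre None
grasp 30 1 [ 24.  39. 136. 174.  70.  91.] pre None
grasp 30 -1 [ 24.  39. 136. 174.  70. -89.] pre None
grasp 45 1 [  8.  39. 136. 142.  71.  93.] pre None
grasp 45 -1 [  8.  39. 136. 142.  71. -87.] pre None
tray -100 1 [array([ 20.,  42.,  86., -59., 103.,  45.]), array([  8.,  19.,  94., -29.,  78.,  27.]), array([-16.,  22., 106.,  18.,  55., -16.]), array([-16.,  12., 103.,  16.,  68., -12.]), array([-35.,  27., 103.,  52.,  88., -46.]), array([-38.,  47.,  98.,  69., 110., -58.])]
tray -100 -1 [array([  20.,   42.,   86.,  -59.,  103., -135.]), array([   8.,   19.,   94.,  -29.,   78., -153.]), None, None, array([-35.,  27., 103.,  52.,  88., 134.]), array([-38.,  47.,  98.,  69., 110., 122.])]
tray -70 1 [None, array([  8.,  11., 105., -34.,  62.,   4.]), array([-14.,  26., 100.,  14.,  64., -41.]), array([-14.,  16.,  97.,  13.,  75., -38.]), array([-27.,  37.,  85
[... 2012 characters left out ...]
4., -25.]), array([  1.,  25., 101., -17.,  58.,  21.]), array([  1.,  16.,  98., -16.,  70.,  17.]), array([ 17.,  35.,  88., -50.,  93.,  43.]), None]
mat -60 1 [-23.  37. 131. 219.  65.  82.] [-23.  19. 135. 225.  54.  71.]
mat -60 -1 [-23.  37. 131. 219.  65. -98.] [ -23.   19.  135.  225.   54. -109.]
mat -45 1 [-39.  37. 137. 187.  69.  89.] [-39.  15. 141. 188.  52.  87.]
mat -45 -1 [-39.  37. 137. 187.  69. -91.] [-39.  15. 141. 188.  52. -93.]
mat -30 1 [-57.  37. 138. 152.  71.  92.] None
mat -30 -1 [-57.  37. 138. 152.  71. -88.] None
mat -15 1 [-71.  37. 135. 122.  71.  97.] [-71.  16. 139. 116.  62. 113.]
mat -15 -1 [-71.  37. 135. 122.  71. -83.] [-71.  16. 139. 116.  62. -67.]
```

```bash
cat >> h.py <<'E'
def back(P,yaw,th,d):
    t=np.radians(th);a=np.radians(yaw)
    return np.array(P,float)-d*np.array([np.sin(t)*np.cos(a),np.sin(t)*np.sin(a),-np.cos(t)])
E
python3 -W ignore - <<'E'
from h import *
np.set_printoptions(suppress=True)
for y in (105,120,130):
    P=[*TIN,52]
    print('grasp',y,[ik(back(P,y,60,d),y,60,-1) for d in(0,120)],ik([*TIN,200],y,60,-1))
for y in (60,80): print('tray',y,[ik([*TRAY,z],y,t,-1) for z,t in((250,60),(200,60),(200,-30),(60,-30),(42,-30),(42,-12),(140,-12))])
for y in(35,45,55): print('pour',y,[ik([*TRAY,150],y,t,-1) for t in (-12,-40,-70,-90,-97)])
for y in(20,35,50,65): print('mat',y,[ik([*MAT,z],y,78,-1) for z in(61,160)],ik(back([*MAT,61],y,78,110),y,78,-1))
E
```

```text
grasp 105 [array([ -2.,  35., 108.,  59.,  75., -54.]), array([-13.,  29., 106.,  50.,  86., -51.])] [ -2.  18. 108.  56.  85. -39.]
grasp 120 [array([  1.,  40.,  99.,  50.,  85., -54.]), array([ -7.,  36.,  93.,  44.,  95., -52.])] [  1.  24.  99.  50.  94. -43.]
grasp 130 [array([  4.,  42.,  93.,  44.,  91., -55.]), array([ -4.,  41.,  85.,  40., 101., -53.])] [  4.  28.  93.  45. 101. -45.]
tray 60 [array([-38.,   7., 114.,  60.,  81., -31.]), array([-38.,  13., 115.,  62.,  78., -37.]), array([  6.,  22.,  87., -24.,  90.,  40.]), array([  6.,  33.,  91., -25.,  77.,  46.]), array([  6.,  34.,  91., -25.,  75.,  47.]), array([ -1.,  26.,  99., -12.,  61.,  35.]), array([ -1.,  18.,  96., -11.,  72.,  33.])]
tray 80 [array([-35.,  17., 101.,  52.,  95., -37.]), array([-35.,  22., 103.,  52.,  91., -41.]), array([  8.,  17.,  93., -29.,  81.,  26.]), array([  8.,  29.,  97., -31.,  68.,  33.]), array([  8.,  31.,  97., -31.,  66.,  34.]), array([ -1.,  24., 102., -14.,  57.,  17.]), array([ -1.,  16.,  99., -13.,  68.,  15.])]
pour 35 [array([-3., 19., 94., -8., 77., 54.]), array
[... 456 characters left out ...]
 array([  8.,  32.,  83., -28.,  94.,  48.]), array([ 13.,  48.,  72., -44., 115.,  50.]), array([ 14.,  59.,  67., -56., 128.,  48.]), array([ 14.,  62.,  66., -61., 131.,  46.])]
mat 20 [array([-78.,  42., 116.,  78.,  82., -68.]), array([-78.,  27., 119.,  77.,  84., -56.])] [-93.  39. 116.  65.  88. -67.]
mat 35 [array([-76.,  45., 106.,  66.,  89., -63.]), array([-76.,  32., 109.,  66.,  93., -54.])] [-87.  43. 103.  57.  96. -62.]
mat 50 [array([-72.,  49.,  96.,  57.,  97., -60.]), array([-72.,  37.,  99.,  58., 102., -53.])] [-81.  49.  89.  50. 105. -58.]
mat 65 [array([-67.,  53.,  86.,  49., 106., -60.]), array([-67.,  42.,  89.,  51., 111., -53.])] [-74.  55.  76.  45. 115. -57.]
```

```bash
python3 -W ignore - <<'E'
from h import *
L=lambda p,**k:r.move_linear(list(p[0]),list(p[1]),**k)
M=lambda p:r.move_pose(list(p[0]),list(p[1]))
P=[*TIN,52]
r.grip(85)
M(pose([*TRAY,260],90,60,-1))
M(pose(back(P,120,60,120),120,60,-1)); print(read_clock())
print(L(pose(P,120,60,-1),speed=80,f_stop=6),read_ee_pos(),pose(P,120,60,-1)[0],read_clock())
im,d,i=snap('scene','g1')
cv2.imwrite('pics/g1c.png',cv2.resize(im[130:310,260:460,::-1],None,fx=3,fy=3,interpolation=2))
E
```

```text
3.75
True [446.61730441 276.08098225  80.77464434] [417.00480947 328.75        44.5       ] 4.5167
```

View pics/g1c.png

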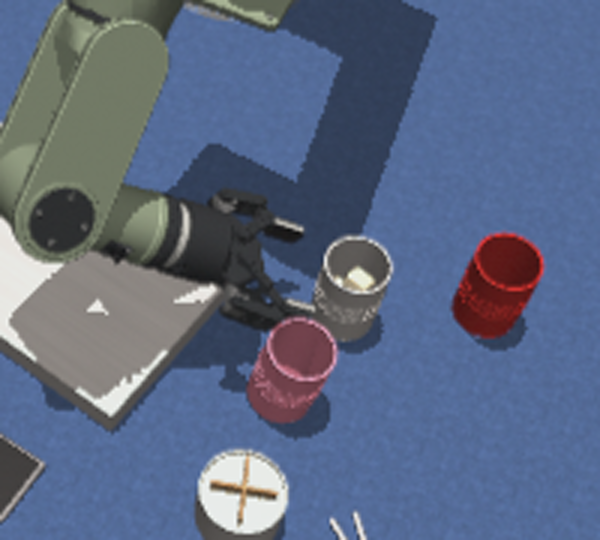

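The tin stands free between the still-distant fingers, and nothing touches. I'll check the force to see whether acceleration caused the early stop.

```bash
python3 -W ignore - <<'E'
from h import *
L=lambda p,**k:r.move_linear(list(p[0]),list(p[1]),**k)
P=[*TIN,52]
r.dwell(.2);print(read_contact_force())
for d in (40,0):
  print(L(pose(back(P,120,60,d),120,60,-1),speed=50,f_stop=15),read_ee_pos(),read_contact_force(),read_clock())
im,d,i=snap('side','g2')
cv2.imwrite('pics/g2c.png',cv2.resize(im[220:400,180:380,::-1],None,fx=3,fy=3,interpolation=2))
E
```

```text
[-0.32326486 -0.21143577 -0.29663044]
True [446.59225546 277.77830232  80.72875247] [-1.07268522 -3.42240938  5.3750313 ] 5.05
False [417.40322167 328.59452451  44.61533639] [-0.32318841  0.37996316 -0.50775078] 6.575
```

View pics/g2c.png

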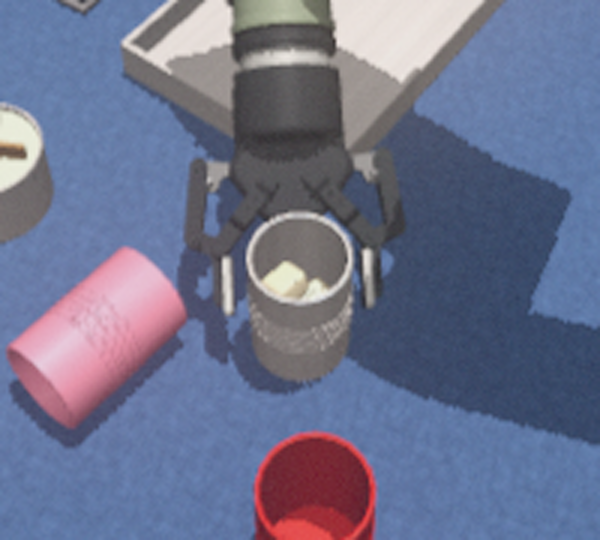

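The side picture shows the tin standing centred between the open fingers at about (300,300). The pink tin lies on its side at about (95,335), so the early stop was real: the finger linkage knocked it over. I'll continue, then stand it back up afterwards.

```bash
cat >> h.py <<'E'
def L(p,**k): return r.move_linear(list(p[0]),list(p[1]),**k)
def M(p): return r.move_pose(list(p[0]),list(p[1]))
E
python3 -W ignore - <<'E'
from h import *
P=[*TIN,52]
r.grip(50,45); print(read_opening(),read_grip_force(),read_contact_force())
L(pose([*TIN,200],120,60,-1),speed=120); print(read_clock(),read_opening())
M(pose([*TRAY,220],80,60,-1)); print(read_clock(),read_contact_force())
im,d,i=snap('side','c1'); w=cloud(d,i)
cv2.imwrite('pics/c1.png',im[:,:,::-1])
E
```

```text
68.01433399370923 50.50863649696112 [ 0.15525873 -0.93965139  3.08718141]
8.3083 68.05146835936725
9.5083 [ 0.53821878  0.05678793 -1.36308988]
```

View pics/c1.png

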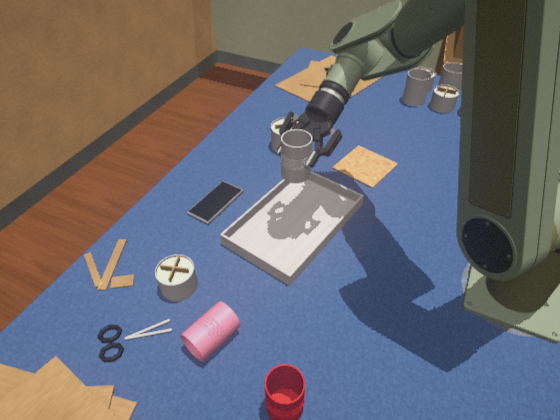

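The tin is held upright above the tray at (296,155). The pink tin rests on its side at (210,331) and isn't moving. Next I lay the tin down.

```bash
python3 -W ignore - <<'E'
from h import *
M(pose([*TRAY,190],70,25,-1)); M(pose([*TRAY,130],60,-30,-1)); print(read_clock(),read_opening())
L(pose([*TRAY,52],60,-30,-1),speed=100); r.dwell(.2)
print(L(pose([*TRAY,34],60,-30,-1),speed=20,f_stop=4))
pz=read_ee_pos()+0; print('axis z',pz[2]+OFF*np.cos(np.radians(30)),read_contact_force())
r.grip(76); r.dwell(.2); print(read_opening(),read_clock())
r.grip(85)
e=read_eef_rot(); p=np.array(read_ee_pos())
L(pose(back([*TRAY,42],60,-30,60),60,-30,-1),speed=120); r.dwell(.3)
print(read_clock(),read_ee_pos())
im,d,i=snap('side'); w=cloud(d,i)
cv2.imwrite('pics/l1.png',cv2.resize(im[120:300,200:400,::-1],None,fx=3,fy=3,interpolation=2))
for n in('scene','side'):
    im,d,i=snap(n); w=cloud(d,i);np.savez(n+'1.npz',w=w,im=im)
E
```

```text
11.0083 67.4018923699073
True
axis z 39.220890343571156 [0.37377004 1.04870305 3.96213969]
75.84514675364413 13.2417
14.4833 [537.61814716  39.69324678  80.28100326]
```

View pics/l1.png

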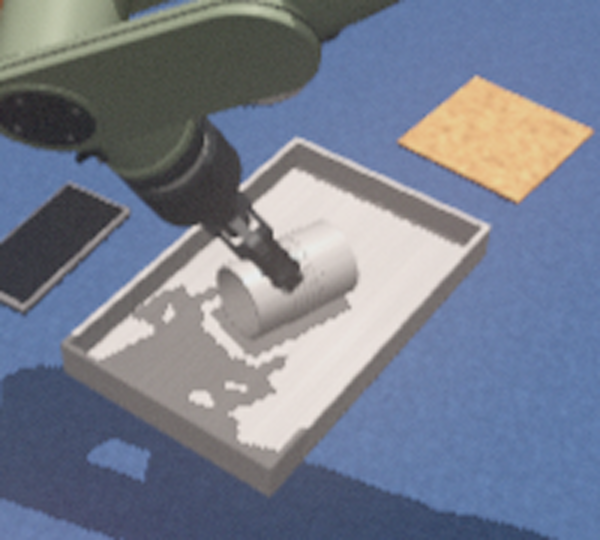

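The tin lies released near the tray centre at about (290,280), mouth towards +y, with the phone and mat untouched. Next I regrasp with a steeper tool and pour.

```bash
python3 -W ignore - <<'E'
from h import *
T=-12
M(pose([*TRAY,100],60,T,-1)); r.dwell(.1)
print(L(pose([*TRAY,39.5],60,T,-1),speed=70,f_stop=15),read_ee_pos(),pose([*TRAY,39.5],60,T,-1)[0])
r.grip(50,45); print(read_opening(),read_grip_force(),read_clock())
L(pose([*TRAY,110],58,T,-1),speed=100); print(read_clock(),read_opening())
for th in (-40,-65,-80,-95): L(pose([*TRAY,112],50 if th>-50 else 45,th,-1),speed=60) if 0 else M(pose([*TRAY,112],50 if th>-50 else 45,th,-1))
r.dwell(.6); print(read_clock(),read_contact_force(),read_opening())
im,d,i=snap('side'); cv2.imwrite('pics/p1.png',cv2.resize(im[90:290,190:410,::-1],None,fx=3,fy=3,interpolation=2))
E
```

```text
False [525.94935925  17.72588285  25.26106114] [525.44066232  17.79914791  24.82778599]
67.71343442179015 50.04759080708027 16.4
17.2583 67.71410526447181
19.3833 [ 0.1071801   0.03633371 -1.66167006] 67.67363527602178
```

View pics/p1.png

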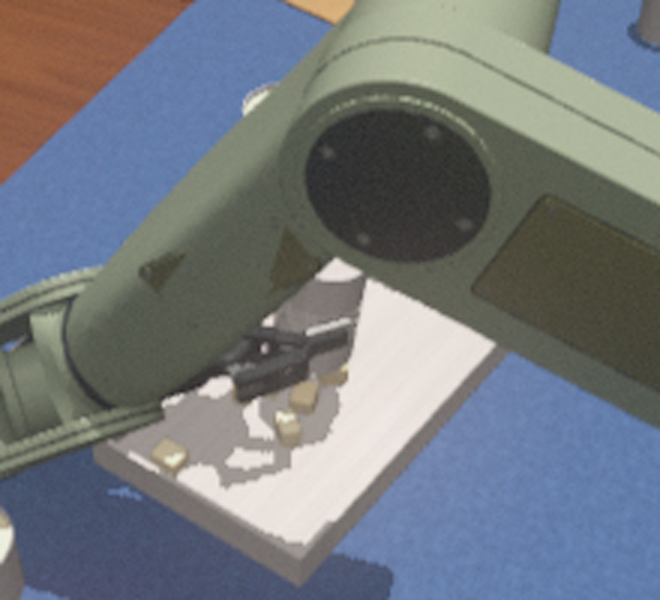

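Four lumps are visible in the tray at about (170,455), (288,428), (303,396) and (340,373), with the rest hidden by the arm. I'll shake a little, turn the tin upright above the tray, and count.

```bash
python3 -W ignore - <<'E'
from h import *
for z in (150,128,150): L(pose([*TRAY,z],45,-95,-1),speed=200)
print(read_contact_force())
M(pose([*TRAY,170],50,-40,-1)); M(pose([*TRAY,200],60,0,-1)); M(pose([*TRAY,220],70,40,-1)); M(pose([*TRAY,230],70,78,-1))
r.dwell(.2); print(read_clock(),read_contact_force(),read_opening())
A=snap('scene')[0];B=snap('side')[0]
a=cv2.resize(A[120:290,190:390,::-1],None,fx=2,fy=2,interpolation=2);b=cv2.resize(B[100:290,190:390,::-1],None,fx=2,fy=2,interpolation=2)
cv2.imwrite('pics/q1.png',np.hstack([a,b[:340]]))
E
```

```text
[-0.08177599  0.32359343 -0.91097862]
23.0083 [-0.52137895  0.45650792 -0.7830626 ] 67.9240260361649
```

View pics/q1.png

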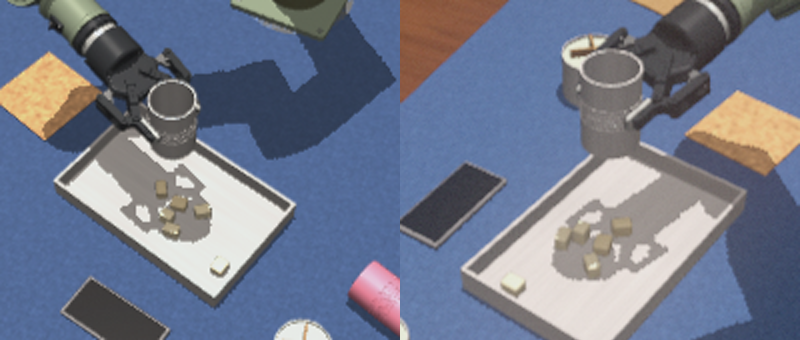

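All six lumps are in the tray at left-panel pixels (161,188), (180,202), (168,214), (202,210), (172,230) and (220,267), and the tin is empty and upright. Next I place it on the mat.

```bash
python3 -W ignore - <<'E'
from h import *
th=78;y=40
M(pose([*MAT,150],y,th,-1)); L(pose([*MAT,72],y,th,-1),speed=100); r.dwell(.2)
print(L(pose([*MAT,52],y,th,-1),speed=15,f_stop=4),read_ee_pos()[2]+OFF*np.cos(np.radians(th)),read_contact_force())
r.grip(72); r.dwell(.2); r.grip(85); 
p=read_ee_pos(); 
L(pose(back([*MAT,58],y,th,120),y,th,-1),speed=120); print(read_clock())
r.dwell(.2)
from scipy.optimize import least_squares
for n in('scene','side'):
    im,d,i=snap(n,'m_'+n); w=cloud(d,i); np.savez(n+'2.npz',w=w,im=im); X=w.reshape(-1,3)
    s=X[(np.hypot(X[:,0]-MAT[0],X[:,1]-MAT[1])<60)&(X[:,2]>98)&(X[:,2]<115)]
    f=least_squares(lambda c:np.hypot(s[:,0]-c[0],s[:,1]-c[1])-32.5,MAT,loss='soft_l1',f_scale=2); print(n,f.x,len(s),s[:,2].max())
    C=im.reshape(-1,3).astype(int)
    k=(C[:,0]-C[:,2]>25)&(C[:,0]-C[:,1]>25)&(np.hypot(X[:,0]-560,X[:,1]-300)<130)&(X[:,2]>10)&(X[:,2]<90)
    q=X[k]; rim=q[q[:,2]>50]; print('pink',len(q),cv2.minAreaRect(q[:,:2].astype(np.float32)),'top',rim.mean(0),cv2.fitLine(rim[:,:2].astype(np.float32),cv2.DIST_HUBER,0,.01,.01).ravel())
a=cv2.imread('pics/m_scene.png');b=cv2.imread('pics/m_side.png')
cv2.imwrite('pics/m1.png',np.hstack([cv2.resize(a[130:330,180:440],(390,300)),cv2.resize(b[120:380,150:410],(390,300))]))
E
```

```text
True 58.82101630094629 [-1.23150342 -1.12811205  2.63116393]
28.2333
scene [ 439.54639308 -277.3185288 ] 94 111.25945867177506
pink 591 ((606.7236938476562, 366.0646057128906), (97.3122787475586, 205.9674530029297), 69.4644775390625) top [558.67947741 379.37572579  61.64360091] [ 8.4302944e-01 -5.3786737e-01  5.6688660e+02  3.7555692e+02]
side [ 439.39755188 -276.12362894] 149 109.48224728767673
pink 1222 ((604.6538696289062, 367.984375), (98.02918243408203, 207.31781005859375), 71.03721618652344) top [543.10976368 383.1099679   62.43358241] [ 8.6734939e-01 -4.9769977e-01  5.4950208e+02  3.7957812e+02]
```

View pics/m1.png

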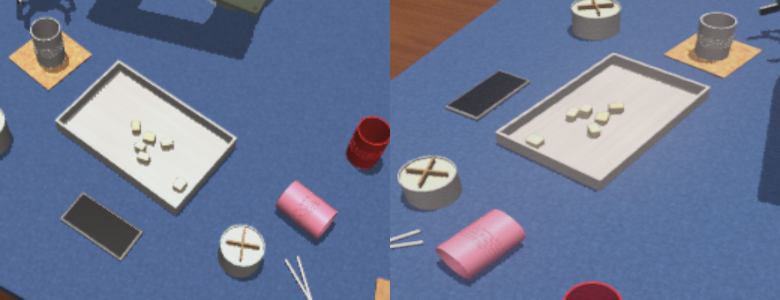

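The tin stands at (439,-277) on the mat, about 3 mm off centre, and all six lumps are in the tray. 28 s are used, so I'll put the toppled pink tin back where it stood, working from numbers only. First I fit its axis and find its mouth end.

```bash
python3 -W ignore - <<'E'
from h import *
from scipy.optimize import least_squares
Q=[]
for n in('scene','side'):
    z=np.load(n+'2.npz');X=z['w'].reshape(-1,3);C=z['im'].reshape(-1,3).astype(int)
    k=(C[:,0]-C[:,1]>40)&(C[:,2]-C[:,1]>0)&(np.hypot(X[:,0]-560,X[:,1]-370)<110)&(X[:,2]>3)
    Q.append(X[k])
    print(n,k.sum(),np.percentile(X[k],[2,50,98],0).round().tolist())
q=np.vstack(Q)
def res(p):
    n=np.array([-np.sin(p[2]),np.cos(p[2])]);return np.hypot((q[:,:2]-p[:2])@n,q[:,2]-34)-34
best=min((least_squares(res,[*np.median(q,0)[:2],a],loss='soft_l1',f_scale=2) for a in np.radians([-60,-20,20,60])),key=lambda s:s.cost)
p=best.x;a=np.array([np.cos(p[2]),np.sin(p[2])]);n=np.array([-a[1],a[0]])
print(p[:2],np.degrees(p[2]),np.median(abs(best.fun)))
for w in Q:
    t=(w[:,:2]-p[:2])@a; rad=np.hypot((w[:,:2]-p[:2])@n,w[:,2]-34)
    o=abs(rad-34)<2.5; print('extent',np.percentile(t[o],[2,98]),'inner t',np.percentile(t[rad<26],[5,25,50,75,95]) if (rad<26).any() else None,(rad<26).sum())
    i=rad<26; print('inner low/high t by rad',[(R,((rad>=R)&(rad<R+7)&(t<0)).sum(),((rad>=R)&(rad<R+7)&(t>0)).sum()) for R in(0,7,14,21)])
E
```

```text
scene 693 [[511.0, 341.0, 14.0], [554.0, 391.0, 60.0], [582.0, 441.0, 70.0]]
side 1661 [[500.0, 348.0, 5.0], [529.0, 402.0, 59.0], [578.0, 444.0, 69.0]]
[553.36946492 438.83660289] 75.05719343123013 1.0363156129125777
extent [-95.35154715  -1.13585651] inner t [-82.07082629 -68.42949823 -51.37783815 -34.32617807 -20.68485001] 2
inner low/high t by rad [(0, np.int64(0), np.int64(0)), (7, np.int64(0), np.int64(0)), (14, np.int64(0), np.int64(0)), (21, np.int64(11), np.int64(0))]
extent [-95.25924721   0.60188051] inner t None 0
inner low/high t by rad [(0, np.int64(0), np.int64(0)), (7, np.int64(0), np.int64(0)), (14, np.int64(0), np.int64(0)), (21, np.int64(1), np.int64(0))]
```

```bash
python3 -W ignore - <<'E'
from h import *
c=np.array([541.1,393.]);t0=np.radians(75.06);a=np.array([np.cos(t0),np.sin(t0)]);n=np.array([-a[1],a[0]])
for m in('scene','side'):
    z=np.load(m+'2.npz');X=z['w'].reshape(-1,3);C=z['im'].reshape(-1,3)
    t=(X[:,:2]-c)@a; rad=np.hypot((X[:,:2]-c)@n,X[:,2]-34)
    k=(abs(t)<70)&(rad<32)&(X[:,2]>4)
    print(m,k.sum(),np.histogram(t[k],bins=range(-70,71,10)),np.median(C[k],0) if k.any() else '', np.histogram(rad[k],bins=[0,8,16,24,28,32])[0])
np.set_printoptions(suppress=True)
for th in (-30,-10,0,10): print(th,[ik([*c,z],75,th,-1) for z in (34,150)])
D=[543.,296.5]
for y in(75,90,110,120,130,150): print(y,[ik([*D,z],y,75,-1) for z in (54,160)],ik(back([*D,54],y,75,110),y,75,-1))
for y in(-105,-90,-60,-30,0,30): print(y,[ik([*D,z],y,75,1) for z in (54,160)])
E
```

```text
scene 236 (array([ 4,  6, 17, 22, 22, 16, 20, 22, 16, 18, 36, 36,  1,  0]), array([-70, -60, -50, -40, -30, -20, -10,   0,  10,  20,  30,  40,  50,
        60,  70])) [225.  144.  166.5] [  0   0   0  17 219]
side 281 (array([  0,   1,  15,   4,  18,  18,  12,  12,  20,  16,  51, 114,   0,
         0]), array([-70, -60, -50, -40, -30, -20, -10,   0,  10,  20,  30,  40,  50,
        60,  70])) [206. 128. 150.] [  0   0   0   1 280]
-30 [array([ 36.,  52.,  61., -18.,  92.,  55.]), array([ 36.,  44.,  59., -18., 101.,  52.])]
-10 [array([32., 41., 75., -7., 71., 49.]), array([32., 33., 73., -7., 82., 48.])]
0 [array([29., 36., 82., -0., 61., 44.]), array([29., 28., 79., -0., 72., 44.])]
10 [array([25., 33., 89., 10., 52., 35.]), array([25., 24., 86.,  8., 64., 37.])]
75 [array([ -8.,  43., 109.,  89.,  73., -61.]), array([ -8.,  29., 112.,  86.,  74., -49.])] [-21.  38. 113.  77.  80. -61.]
90 [array([ -8.,  47.,  99.,  75.,  82., -55.]), array([ -8.,  34., 102.,  74.,  85., -46.])] [-19.  44.  99.  66.  89. -55.]
110 [array([ -5.,  53.,  84.,  62.,  95., -52.]), array([ -5.,  42.,  87.,  62.,  99., -44.])] [-13.  53.  79.  56. 103. -50.]
120 [array([ -3.,  56.,  77.,  56., 102., -51.]), array([ -3.,  46.,  79.,  58., 106., -44.])] [-10.  58.  68.  52. 111. -48.]
130 [array([ -1.,  59.,  69.,  51., 109., -51.]), array([ -1.,  50.,  72.,  53., 114., -45.])] [ -6.  63.  58.  49. 118. -47.]
150 [array([  5.,  66.,  54.,  41., 123., -54.]), array([  5.,  57.,  57.,  44., 128., -49.])] [  1.  74.  34.  44. 135. -47.]
-105 [array([ 37.,  70.,  46., -46., 125.,  48.]), array([ 37.,  62.,  49., -50., 128.,  42.])]
-90 [array([ 41.,  65.,  56., -53., 114.,  45.]), array([ 41.,  56.,  59., -56., 117.,  40.])]
-60 [None, None]
-30 [None, None]
0 [array([ 36.,  40., 119., 222.,  59.,  76.]), array([ 36.,  23., 122., 229.,  49.,  64.])]
30 [array([ 13.,  39., 126., 161.,  61.,  95.]), array([ 13.,  19., 130., 156.,  46., 102.])]
```

The +y end is open, since interior-wall points show there and no end disc. The pink tin's mouth therefore points along heading 75°, and I'll stand it back at (543,296.5).

```bash
python3 -W ignore - <<'E'
from h import *
c=[541.1,393.];D=[543.,296.5];t=-28
b=back([*MAT,58],40,78,120); b[2]=270
L(pose(b,40,78,-1),speed=250); M(pose([*TRAY,270],80,60,-1)); M(pose([*c,180],75,t,-1)); r.dwell(.1)
print(L(pose([*c,36],75,t,-1),speed=90,f_stop=15),read_ee_pos(),pose([*c,36],75,t,-1)[0],read_clock())
r.grip(50,45); print(read_opening(),read_grip_force())
L(pose([*c,150],75,t,-1),speed=120); print(read_opening(),read_clock())
M(pose([542,340,180],85,20,-1)); M(pose([*D,160],90,t+90,-1))
L(pose([*D,66],90,t+90,-1),speed=100); r.dwell(.2)
print(L(pose([*D,44],90,t+90,-1),speed=15,f_stop=4),read_ee_pos()[2]+OFF*np.cos(np.radians(t+90)),read_clock())
r.grip(76); r.dwell(.2)
L(pose(back([*D,52],90,t+90,120),90,t+90,-1),speed=100); print(read_clock())
r.dwell(.2)
from scipy.optimize import least_squares
for n in('scene','side'):
    im,d,i=snap(n,'e_'+n); w=cloud(d,i); X=w.reshape(-1,3);C=im.reshape(-1,3).astype(int)
    k=(C[:,0]-C[:,1]>25)&(C[:,0]-C[:,2]>10)&(np.hypot(X[:,0]-543,X[:,1]-296)<90)&(X[:,2]>93)&(X[:,2]<110);s=X[k]
    if len(s)>5:
        f=least_squares(lambda q:np.hypot(s[:,0]-q[0],s[:,1]-q[1])-32.5,D,loss='soft_l1',f_scale=2); print(n,'pink',f.x,len(s))
    s=X[(np.hypot(X[:,0]-MAT[0],X[:,1]-MAT[1])<60)&(X[:,2]>98)&(X[:,2]<115)]
    if len(s)>5: print('tin',least_squares(lambda q:np.hypot(s[:,0]-q[0],s[:,1]-q[1])-32.5,MAT,loss='soft_l1',f_scale=2).x,len(s))
    for nm,x,y,R in(('c1',692,-278,80),('c2',681,313,70)):
        s=X[(np.hypot(X[:,0]-x,X[:,1]-y)<R)&(X[:,2]>50)&(X[:,2]<66)&~((C[:,0]-C[:,1]>25)&(C[:,0]-C[:,2]>10))]; print(nm,(s.max(0)+s.min(0))[:2]/2)
E
```

```text
False [539.753161  386.4965047  23.5616189] [539.27737728 386.19787939  22.75578611] 34.225
67.42731428471741 50.755466781556606
67.88565974420891 35.625
True 52.63988896932977 39.3667
41.1667
scene pink [543.62894724 299.55599156] 106
tin [ 439.55758566 -277.29851896] 96
c1 [ 692.88913767 -278.24441559]
c2 [680.06564595 312.98468719]
side pink [542.4691361 300.5624458] 239
tin [ 439.68261228 -276.04893461] 149
c1 [ 712.63388304 -259.63488511]
c2 [680.18026054 314.64577568]
```

The pink tin is upright again within about 3 mm of its old spot, and the tin and candles are unmoved. I'm handing the job in.

```bash
python3 -c "
from h import *
print(read_contact_force(),read_clock(),workorder.job_done())"
```

```text
the job is handed in; nothing more can be done
[ 0.49758309  0.47988547 -0.5676276 ] 41.4667 None
```

The job is handed in at 41.5 s: all six lumps are in the tray, the empty tin stands upright about 3–4 mm off the mat's centre, and the candles and phone are as they were; however, on the first reach my gripper knocked over the pink look-alike tin, which was to be left alone, and I stood it back up within about 4 mm of its original spot.

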